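# Turn the wide cover over into the tray, dome side up

## Task

The two metal covers lean on wire stands with their domes hidden at the back. Take the wider cover off its stand, turn it over and lay it flat in the empty shallow tray with its dome facing up. Leave the narrower cover on its stand.

Things in the scene. Friction and masses are not known exactly. Their poses are not given: they have to be found in the camera images.
- wide_cover: Wide cover, 0.1 kg: aluminium plate 76 (own x) x 56 (own y) x 8 mm, low round dome (26 mm across, 7 mm high) amid one face. Origin: centre of the flat underside; own z points out through the dome. Starts leaning 60 degrees from level, underside facing robot and up; -x end is the top edge, 84 mm above the bench, leaning away from the robot; own y is level.
- wide_stand: Wire stand, fixed, holding the wide cover. Origin: centre of its underside, below the cover; own x points to its back, away from the robot, turned up to 0.3 rad. Base 94 x 66 mm, ledge 18 mm above the bench; behind the plate two wires, 44 mm over all, 72 mm high, so that each long side of the plate stands 6 mm clear and the plate can be pinched across its 56 mm from above.
- narrow_cover: The narrow cover, 60 x 38 x 8 mm with an 18 mm dome, same frame and same pose on a second such stand about 0.2 m beside the first, to its left or its right; it stays there.
- tray: Shallow empty plastic tray fixed on the bench. Origin: centre of its underside. Outside 120 mm (own x, away from the robot) x 106 mm (own y), rim top 14 mm above the bench, walls 4 mm thick, inner floor 4 mm above the bench, 112 x 98 mm inside. Turned up to 0.35 rad either way.
Not all that is in view belongs to the job. Leave any red look-alike of the wide_cover alone.

How it is judged:
By the outcome, as a careful person would: the job done as asked, in the order asked, and still so for the second after the job is handed in, with the robot touching nothing.
It also fails if it takes over 35 s, if anything falls off the work surface, if the arm or the gripper's body presses on something with over 40 N, if the wrist force passes 120 N, or if a joint passes its speed limit or range.

## Robot

A 7-joint arm with a two-finger parallel gripper is mounted at the origin on a cart in front of the work surface, level with it; the furniture and walls round the work are solid. World frame = base frame: x ahead of the robot, y to its left, z up, the work surface at z = 0. Lengths are in m, angles in rad, forces in N, time in s.
With the tool pointing down it reaches from about 0.35 to 0.775 m from the base axis. Payload 3.1 kg.
Tool frame: the origin (TCP) lies on the centre line of the jaws, within the pads' length; the fingertips stand 17 mm ahead of it and the grasp point (between the pads) lies 2 mm behind it; z points along the fingers, y is the line along which they close (so a half turn about z gives the same grasp; the last joint's range is limited). The gripper opens to 85 mm and grips with 20 to 120 N. Pads are 22 mm wide; open, the fingers measure 114 mm over their backs; the gripper's body (76 mm by 85 mm) begins 54 mm behind the grasp point. The pads swing forward as they close: fully open they stand 13 mm farther back than shut.
Start: joints at [1.181, 0.311, 0.014, 1.512, -0.004, 1.319, -0.027], TCP at [0.187, -0.517, 0.248] pointing down, gripper open.
Joint ranges: [-2.7, 2.7], [-0.3, 1.91], [-1.27, 1.3], [0.12, 2.57], [-1.44, 4.58], [0.2, 2.03], [-3.05, 3.05]. Speed limits (rad/s): [2.79, 2.79, 3.14, 3.14, 3.14, 3.14, 3.14].

## Interface

Orientations are given as a unit quaternion [w, x, y, z].
In Python, from cell import * gives the robot as it stands. The module is installed in compiled form; this text tells all that it offers.
- The arm moves only by the tool carry_out, never from a script. Its argument "plan" is a list of rows, each a list of 3 entries, a list of its own where there are three numbers: the finger opening in m, from 0 to 0.0854, then the shift along the world's x, y, z in m, then the turn about the world's z in degrees. In form: [[jaw, [x, y, z], turn], ...]. A call has 1 to 10 rows; each row shifts and turns the commanded pose from where the row before left it; what a row does not reach is not made up. A row lasts 1/10 s, in which the tool goes at most 50 mm and 8.59 degrees, less where a joint would pass 70% of its speed; a pose out of reach is approached as far as the arm can. A call with a gripper value outside its range is refused whole. The fingers move at their own pace and stop on an object; "squeeze" is the grip in N (left out, the last holds). Time passes only in rows, so rows that do not move let the fingers close. It gives the time, the measured TCP pose, the force, the opening and the grip force at its end, in the units of the state.
- sense(): the state, without advancing time (a new reading comes with each control period).
- snapshot(name): name is "side" or "top" or "wrist"; returns a dict with "frame" (480x640x3 uint8, blue, green, red), "depth" (480x640 float32, m along the optical axis (not along the pixel's ray), 0 where there is no reading), "intrinsics" (3x3 intrinsics, pixels), "D" ([k1, k2, p1, p2, k3] as OpenCV has them; the pictures are not rectified), "rvec" (rotation vector, rad) and "tvec" (3), from world to camera coordinates, as OpenCV has them. Camera axes: x right, y down, z forward; pixel columns grow to the right and rows downward; lengths in m; the calibration is good to about 2 mm. A picture is of the moment at which its call begins.
- sign_off(): hands the job in; it is judged then, once.
The state is a dict: "clock": time; "joints": joint angles; "dq": joint speeds; "joint_torque": joint torques, N m; "position": TCP position; "tcp_rot": TCP orientation; "contact_force": force on the tool from outside, world axes, zero at the start; "wrist_torque": the same for the moment, N m; "gripper_width": finger opening in m; "gripper_force": force on a finger pad.
Only numpy, scipy, OpenCV 4.12 (cv2) and the standard library are available. Lean on these libraries where they do the work, as an engineer would, in place of code of your own. Each camera call takes 0.05 s, during which the arm holds its last target. There are 200 camera calls.

## Working session

There is one attempt and no reset: what is moved stays moved. The work goes in short steps, Python scripts to look and compute and a tool call to move; the robot and the scene stay as the last step left them, time stands still between calls to the robot, and variables do not carry over. Pictures are saved under pics/ and viewed, at most 11 in all, crops included, and the job is handed in when it is done.

Besides the shell and the picture viewer there is one more tool, called after "Request:" as name(argument=value, ...), one argument or row to a line, values as JSON. carry_out: Moves the arm, as the interface text tells. Its arguments: {"type":"object","properties":{"plan":{"type":"array"},"squeeze":{"type":"number"}},"required":["plan"]}

```bash
mkdir -p pics; cat > h.py <<'E'
from cell import *
import numpy as np, cv2, pickle
def cam(n):
    s=snapshot(n); pickle.dump(s,open(f'{n}.pkl','wb')); return s
def pts(s):
    """world xyz of every pixel, from depth"""
    h,w=s['depth'].shape; u,v=np.meshgrid(np.arange(w),np.arange(h))
    p=cv2.undistortPoints(np.stack([u,v],-1).reshape(-1,1,2).astype(np.float32),s['intrinsics'],np.array(s['D'],float)).reshape(h,w,2)
    d=s['depth']; c=np.dstack([p[...,0]*d,p[...,1]*d,d])
    R=cv2.Rodrigues(np.array(s['rvec'],float))[0]
    W=(c-np.array(s['tvec'],float).reshape(3))@R
    W[d<=0]=np.nan
    return W
E
python3 - <<'E'
from h import *
for n in('top','side'):
    s=cam(n); cv2.imwrite(f'pics/{n}0.png',s['frame'])
    R=cv2.Rodrigues(np.array(s['rvec'],float))[0]; print(n,-R.T@np.array(s['tvec'],float).reshape(3), (s['depth']>0).mean())
print(sense())
E
```

```text
top [ 0.46658403 -0.0744479   0.92804017] 0.9960123697916666
side [0.3129798  0.64760314 0.64107278] 0.9959602864583333
{'clock': 0.1, 'joints': array([ 1.18126981,  0.31168416,  0.01398522,  1.51293247, -0.00441737,
        1.3191785 , -0.02719853]), 'dq': array([ 3.77253684e-05, -1.17106760e-03,  1.22178205e-03, -4.70286391e-03,
       -3.66746285e-04,  2.30417382e-04, -1.52643045e-03]), 'joint_torque': array([ 1.31528563e-03, -3.80853546e+01,  1.47105041e-01, -2.31242073e+01,
        1.24517275e-02,  8.05857562e-03,  3.58872671e-05]), 'position': array([ 0.18728024, -0.51646638,  0.24729407]), 'tcp_rot': array([-1.06261055e-03,  9.84907588e-01,  1.73077622e-01, -2.23174785e-04]), 'contact_force': array([ 0.00603021,  0.40492979, -0.06859223]), 'wrist_torque': array([-0.00464345, -0.00071421, -0.00347786]), 'gripper_force': 0.0, 'gripper_width': 0.08555416942037912}
```

View pics/top0.png

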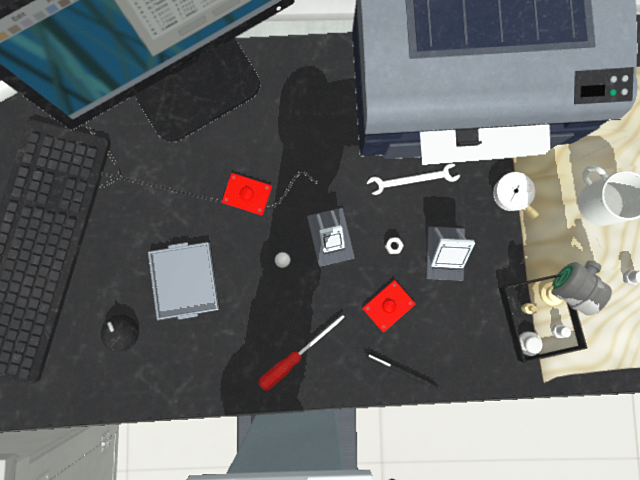

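View pics/side0.png

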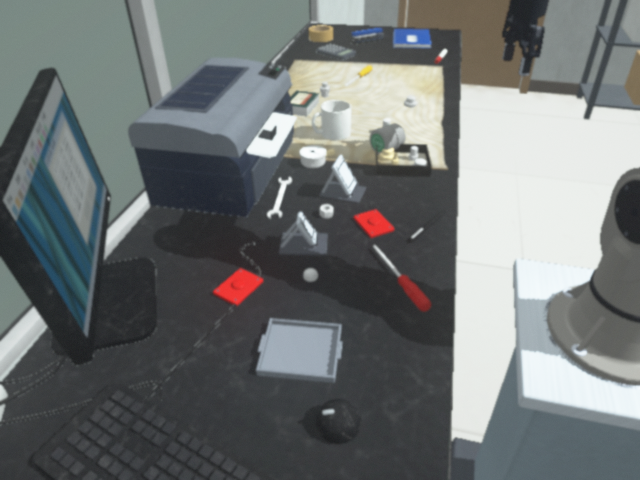

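The top view shows two stands, at pixel (333,238) with a small plate and (452,253) with a larger plate. The tray is at (183,281). Candidates for the wide cover are the silver plate at (453,252), the silver plate at (333,240), which looks narrower, and the red look-alikes at (247,193) and (389,306). The red ones are flat and excluded. Next I'll measure both silver plates and the tray, and check the choice in a crop.

```bash
python3 - <<'E'
from h import *
s=pickle.load(open('top.pkl','rb')); W=pts(s); f=s['frame']
print('bench z',np.nanmedian(W[330:360,200:240,2]))
R=cv2.Rodrigues(np.array(s['rvec'],float))[0]
def rect(name,u0,u1,v0,v1,lo,hi,brt=0):
    P=W[v0:v1,u0:u1].reshape(-1,3); b=f[v0:v1,u0:u1].max(-1).ravel()
    P=P[(P[:,2]>lo)&(P[:,2]<hi)&(b>=brt)]
    r=cv2.minAreaRect((P[:,:2]*1000).astype(np.float32))
    print(name,len(P),'z',P[:,2].min().round(4),P[:,2].max().round(4),'rect mm',np.round(r[0],1),np.round(r[1],1),round(r[2],2)); return P
for n,u0,u1,v0,v1 in(('L',300,362,200,270),('R',420,485,218,285)):
    rect(n+' base',u0,u1,v0,v1,.006,.030)
    P=rect(n+' plate',u0,u1,v0,v1,.025,.1,140)
    c=np.median(P,0); Q=P
    for _ in range(4):
        c=Q.mean(0); nrm=np.linalg.svd(Q-c)[2][2]; nrm*=np.sign(nrm[2]); Q=P[abs((P-c)@nrm)<.003]
    yaw=np.arctan2(-nrm[1],-nrm[0])
    ax=np.array([-np.sin(yaw),np.cos(yaw),0]); t=(Q-c)@ax; up=np.cross(nrm,ax); q=(Q-c)@up
    print(n,len(Q),'centre',c.round(4),'tilt',np.degrees(np.arccos(nrm[2])).round(1),'yaw',yaw.round(3),'width',np.ptp(np.percentile(t,[1,99])).round(4),'len',np.ptp(np.percentile(q,[1,99])).round(4),'ctr',(c+ax*(t.max()+t.min())/2+up*(q.max()+q.min())/2).round(4))
rect('tray rim',135,230,230,330,.0105,.03)
rect('tray all',135,230,230,330,.0025,.03)
cv2.imwrite('pics/crop.png',cv2.resize(f[190:300,290:500],None,fx=3.8,fy=3.8))
E
```

```text
bench z -0.0012042578837418824
L base 499 z 0.006 0.03 rect mm [558.3 -97.3] [92.9 64.2] 11.54
L plate 386 z 0.0251 0.0708 rect mm [561.1 -98. ] [54.4 37.2] 10.67
L 335 centre [ 0.5519 -0.1015  0.0491] tilt 58.3 yaw 0.213 width 0.0357 len 0.0521 ctr [ 0.5505 -0.0998  0.0474]
R base 514 z 0.006 0.0299 rect mm [ 523.8 -300. ] [65.5 92.7] 86.0
R plate 867 z 0.0251 0.0865 rect mm [ 523.5 -301.1] [57.3 43.5] 86.52
R 800 centre [ 0.5213 -0.3004  0.0568] tilt 59.5 yaw -0.069 width 0.0557 len 0.0669 ctr [ 0.5201 -0.301   0.0549]
tray rim 661 z 0.0105 0.0191 rect mm [482.2 179.7] [134.1 144.5] 8.0
tray all 3034 z 0.0025 0.0191 rect mm [490.4 164.5] [164.7 173. ] 89.52
```

View pics/crop.png

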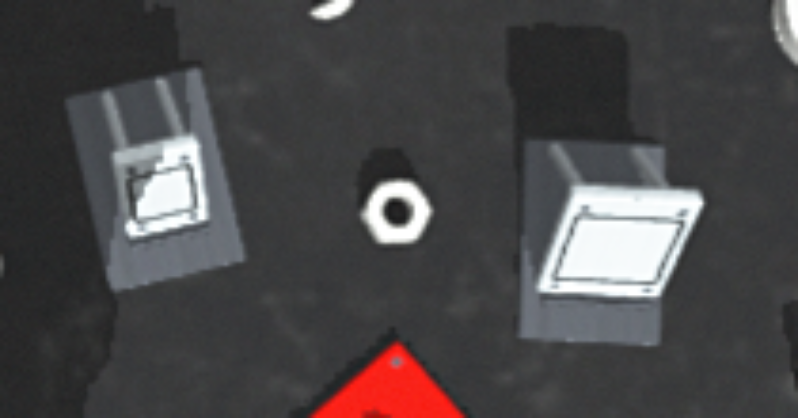

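The crop shows the larger plate on the right stand (56 mm measured, so it is the wide cover) and the smaller one on the left stand (about 37 mm, narrow). The wide cover is at about (0.520, -0.301) with yaw -0.07. Now I'll fit the tray by colour.

```bash
python3 - <<'E'
from h import *
s=pickle.load(open('top.pkl','rb')); W=pts(s); f=s['frame']
m=np.zeros(f.shape[:2],np.uint8); m[225:335,130:232]=(f[225:335,130:232].min(-1)>90)*255
k=cv2.morphologyEx(m,cv2.MORPH_OPEN,np.ones((15,15)))
c=max(cv2.findContours(m,0,1)[0],key=cv2.contourArea)
r=cv2.minAreaRect(c); print(r)
M=cv2.morphologyEx(cv2.drawContours(m*0,[c],-1,255,-1),cv2.MORPH_OPEN,np.ones((45,45)))>0
P=W[M]; print(len(P),'z pct',np.percentile(P[:,2],[2,30,50,90,98]).round(4))
for nm,Q in(('body',P),('floor',P[abs(P[:,2]-np.median(P[:,2]))<.003]),('rim',P[P[:,2]>.0105])):
    q=cv2.minAreaRect((Q[:,:2]*1000).astype(np.float32)); print(nm,len(Q),q)
E
```

```text
((182.52001953125, 280.6400146484375), (75.51900482177734, 63.07392120361328), 81.8698959350586)
3663 z pct [nan nan nan nan nan]
body 3663 ((505.44281005859375, 150.52993774414062), (139.19772338867188, 68.4759521484375), 42.19252395629883)
floor 0 ((0.0, 0.0), (0.0, 0.0), 0.0)
rim 200 ((487.06134033203125, 161.19068908691406), (99.61930847167969, 110.72249603271484), 89.81429290771484)
```

Request:
carry_out(
  plan=[
    [0.085,[0.05,0.03,0.02],0],
    [0.085,[0.05,0.03,0.02],0],
    [0.085,[0.04,0.03,0],0],
    [0.085,[0.04,0.03,0],0],
    [0.085,[0.04,0.03,0],0],
    [0.085,[0.04,0.03,0],0],
    [0.085,[0.04,0.02,0],0],
    [0.085,[0.033,0.017,0],0],
    [0.085,[0,0,0],0],
  ],
  squeeze=30,
)

```text
clock: 1.0
position: [0.507, -0.3047, 0.2794]
tcp_rot: [-0.003, 0.984, 0.179, 0.002]
contact_force: [-0.9, 0.6, -0.4]
gripper_width: 0.0853
gripper_force: 0.0
```

Request:
carry_out(
  plan=[
    [0.085,[0,0.002,-0.03],-8.5],
    [0.085,[0,0,-0.03],-8.5],
    [0.085,[0,0,-0.02],-7.6],
    [0.085,[0,0,0],0],
    [0.085,[0,0,0],0],
  ],
)

```text
clock: 1.5
position: [0.5011, -0.3098, 0.2008]
tcp_rot: [0.0, 0.999, -0.04, -0.0]
contact_force: [-0.2, -1.2, 0.2]
gripper_width: 0.0849
gripper_force: 0.0
```

```bash
cat > r.py <<'E'
from h import *
s=pickle.load(open('top.pkl','rb')); W=pts(s); f=s['frame']
m=np.zeros(f.shape[:2],np.uint8); m[225:335,130:232]=(f[225:335,130:232].min(-1)>90)*255
c=max(cv2.findContours(m,0,1)[0],key=cv2.contourArea)
M=cv2.drawContours(m*0,[c],-1,255,-1)>0
M=M&~np.isnan(W[...,2]); P=W[M]; print(len(P),np.percentile(P[:,2],[2,30,50,90,98]).round(4))
for a,b in((.001,.0075),(.0075,.02)):
    m2=((M&(W[...,2]>a)&(W[...,2]<b))*255).astype(np.uint8)
    if a<.005: m2=cv2.morphologyEx(m2,cv2.MORPH_OPEN,np.ones((9,9)))
    Q=W[m2>0]; print(a,len(Q),cv2.minAreaRect((Q[:,:2]*1000).astype(np.float32)),Q[:,2].mean())
s=cam('wrist'); cv2.imwrite('pics/wrist1.png',s['frame']); W=pts(s)
R=cv2.Rodrigues(np.array(s['rvec'],float))[0]; print('cam',-R.T@np.array(s['tvec'],float).reshape(3),R[2])
P=W[np.nan_to_num(W[...,2])>.03]; P=P[(abs(P[:,0]-.52)<.06)&(abs(P[:,1]+.3)<.05)&(P[:,2]<.1)]
Q=P
for _ in range(6):
    c=Q.mean(0); n=np.linalg.svd(Q-c,full_matrices=False)[2][2]; n*=np.sign(n[2]); Q=P[abs((P-c)@n)<.003]
yaw=np.arctan2(-n[1],-n[0]); ax=np.array([-np.sin(yaw),np.cos(yaw),0]); t=(Q-c)@ax
print(len(P),len(Q),'c',c,'tilt',np.degrees(np.arccos(n[2])),'yaw',yaw,'width',np.percentile(t,[.5,99.5]),'mid',c+ax*np.percentile(t,[.5,99.5]).mean(),'zmax',Q[:,2].max(),'x at top',Q[Q[:,2]>Q[:,2].max()-.003].mean(0))
print(sense()['position'],sense()['tcp_rot'])
E
python3 r.py
```

```text
4431 [-0.0006  0.0023  0.0033  0.012   0.0144]
0.001 0 ((0.0, 0.0), (0.0, 0.0), 0.0) nan
0.0075 819 ((487.161376953125, 161.67880249023438), (129.31996154785156, 107.33236694335938), 7.771517276763916) 0.01210211456504643
cam [ 0.57696115 -0.31431077  0.32603832] [-0.29712829  0.02395207 -0.9545371 ]
3412 2547 c [ 0.52682186 -0.30097643  0.06494568] tilt 57.78859777129472 yaw -0.0706524078327013 width [-0.02711314  0.02750167] mid [ 0.52683558 -0.30078265  0.06494568] zmax 0.08478023507154722 x at top [ 0.53806156 -0.30180389  0.08259576]
[ 0.50191494 -0.31003734  0.20187175] [ 4.85257837e-04  9.99206246e-01 -3.98262320e-02  7.16392916e-04]r.py:10: RuntimeWarning: Mean of empty slice.
  Q=W[m2>0]; print(a,len(Q),cv2.minAreaRect((Q[:,:2]*1000).astype(np.float32)),Q[:,2].mean())
  ret = ret.dtype.type(ret / rcount)
```

View pics/wrist1.png

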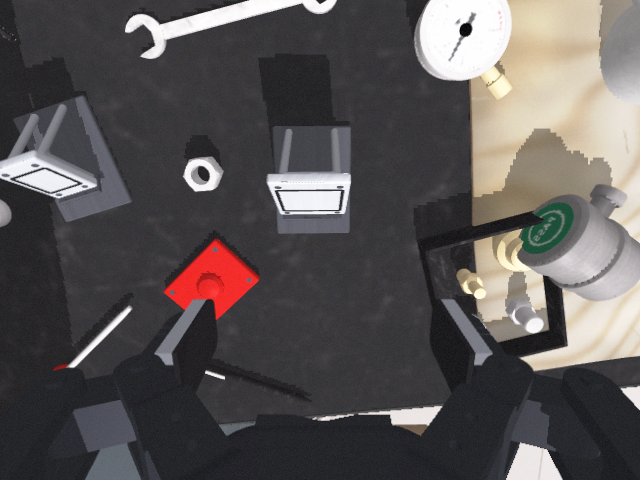

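The wrist view shows the wide cover centred at (309,195) on its wires, with the sides clear. The fit gives tilt 58°, width 55 mm, yaw -0.07 and top at 0.085 m, which matches the description. Approaching.

Request:
carry_out(
  plan=[
    [0.085,[0.015,0.004,-0.02],0.6],
    [0.085,[0.015,0.0045,-0.04],0],
    [0.085,[0,0,-0.03],0],
    [0.085,[0,0,0],0],
    [0.085,[0,0,0],0],
  ],
)

```text
clock: 2.05
position: [0.5321, -0.3018, 0.1123]
tcp_rot: [0.001, 0.999, -0.035, 0.001]
contact_force: [-1.1, -0.6, 0.8]
gripper_width: 0.0848
gripper_force: 0.0
```

Request:
carry_out(
  plan=[
    [0.085,[0,0,-0.02],0],
    [0.085,[0,0,-0.02],0],
    [0.085,[0,0,-0.01],0],
    [0.085,[0,0,0],0],
    [0.05,[0,0,0],0],
    [0.05,[0,0,0],0],
    [0.05,[0,0,0],0],
    [0.05,[0,0,0],0],
    [0.05,[0,0,0],0],
    [0.05,[0,0,0],0],
  ],
)

```text
clock: 3.05
position: [0.5328, -0.3017, 0.0627]
tcp_rot: [0.001, 0.999, -0.036, 0.002]
contact_force: [-1.2, 0.2, 6.8]
gripper_width: 0.0558
gripper_force: 31.8
```

Request:
carry_out(
  plan=[
    [0.05,[0,0,0.01],0],
    [0.05,[0,0,0.02],0],
    [0.05,[0,0,0.03],0],
    [0.05,[0,0,0.03],0],
    [0.05,[0,0,0.03],0],
    [0.05,[0,0,0],0],
  ],
)

```text
clock: 3.65
position: [0.5345, -0.3022, 0.1863]
tcp_rot: [0.002, 0.999, -0.035, 0.005]
contact_force: [-0.5, -0.5, -0.5]
gripper_width: 0.0554
gripper_force: 32.2
```

```bash
cat > tilt.py <<'E'
from h import *
import sys
p=sense()['position']; r=sense()['tcp_rot']; yaw=2*np.arctan2(r[2],r[1]); print('tcp',p.round(4),'yaw deg',np.degrees(yaw).round(2))
e=np.array([np.cos(yaw),np.sin(yaw)])
for n in sys.argv[2:]:
    s=cam(n); cv2.imwrite(f'pics/{sys.argv[1]}_{n}.png',s['frame']); W=pts(s); f=s['frame']
    d=W-p; a=d[...,:2]@e; b=d[...,:2]@np.array([-e[1],e[0]])
    M=(abs(b)<.023)&(abs(a)<.07)&(d[...,2]<.025)&(d[...,2]>-.08)&(f.min(-1)>120)
    A=np.c_[a[M],d[...,2][M]]; print(n,len(A))
    if len(A)<30: continue
    c=np.median(A,0); vx,vz,x0,z0=cv2.fitLine((A*1000).astype(np.float32),cv2.DIST_HUBER,0,.01,.01).ravel()
    print('line dir',vx,vz,'through a,z(mm rel tcp)',x0,z0,'angle',np.degrees(np.arctan2(vz,vx)),'a',np.percentile(A[:,0],[2,98]),'z',np.percentile(A[:,1],[2,98]))
E
python3 tilt.py lift side wrist
```

```text
tcp [ 0.5345 -0.3022  0.1863] yaw deg -4.05
side 284
line dir 0.49202 0.8705839 through a,z(mm rel tcp) -17.965881 -15.029452 angle 60.526558 a [-0.03306243 -0.00123012] z [-0.04222122  0.01448205]
wrist 4247
line dir 0.2790142 0.960287 through a,z(mm rel tcp) 4.224612 9.956534 angle 73.79862 a [-0.00423857  0.00886862] z [-0.01534025  0.01782703]
```

View pics/lift_wrist.png

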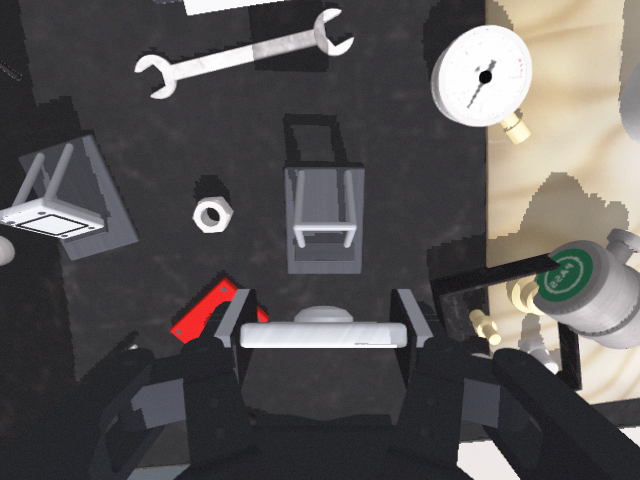

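The wrist view shows the cover held evenly between the pads at about (323,335), dome on the far side, and the stand empty. The tilt is still about 60°. Carrying it to the tray.

Request:
carry_out(
  plan=[
    [0.05,[0,0.02,0],0],
    [0.05,[-0.004,0.04,0],2],
    [0.05,[-0.008,0.045,0],2],
    [0.05,[-0.008,0.045,0],2],
    [0.05,[-0.008,0.045,0],2],
    [0.05,[-0.008,0.045,0],2],
    [0.05,[-0.008,0.045,0],1.85],
    [0.05,[-0.008,0.045,0],0],
    [0.05,[-0.008,0.045,0],0],
    [0.05,[0,0.04,0],0],
  ],
)

```text
clock: 4.75
position: [0.4686, 0.1161, 0.179]
tcp_rot: [0.0, 0.998, 0.069, -0.002]
contact_force: [1.6, 0.2, -0.7]
gripper_width: 0.0552
gripper_force: 32.2
```

Request:
carry_out(
  plan=[
    [0.05,[0,0.03,0],0],
    [0.05,[0,0.017,0],0],
    [0.05,[0,0,0],0],
    [0.05,[0,0,0],0],
  ],
)

```text
clock: 5.15
position: [0.4707, 0.1599, 0.1794]
tcp_rot: [0.001, 0.998, 0.068, -0.002]
contact_force: [-1.0, 0.1, -0.2]
gripper_width: 0.0553
gripper_force: 32.2
```

```bash
python3 tilt.py tray side; python3 -c "
from h import *
s=cam('wrist');cv2.imwrite('pics/tw.png',s['frame'])"
```

```text
tcp [0.4707 0.1599 0.1794] yaw deg 7.79
side 533
line dir 0.50267434 0.86447585 through a,z(mm rel tcp) -20.232735 -18.801598 angle 59.822906 a [-0.0331312  -0.00715781] z [-0.04083105  0.00420867]
```

View pics/tray_side.png

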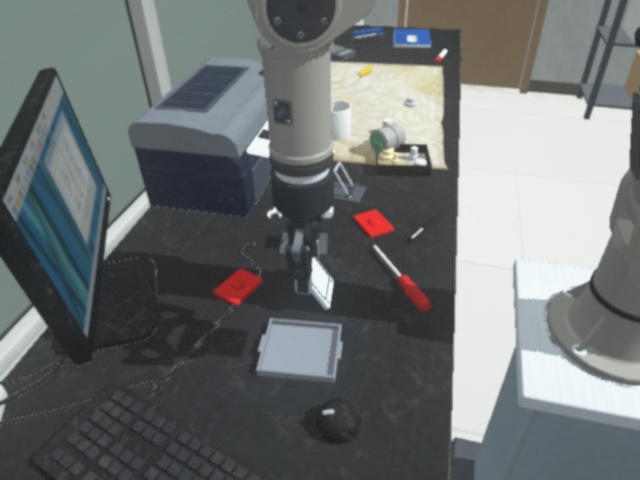

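The side view shows the held cover at about (321,283), tilted about 60° with its underside facing the robot. The tray (301,348) is directly below it and still empty. Lowering the bottom edge inside the near wall.

Request:
carry_out(
  plan=[
    [0.05,[0.008,0.002,-0.03],0],
    [0.05,[0,0,-0.03],0],
    [0.05,[0,0,-0.03],0],
    [0.05,[0,0,-0.02],0],
    [0.05,[0,0,-0.008],0],
    [0.05,[0,0,0],0],
    [0.05,[0,0,0],0],
  ],
)

```text
clock: 5.95
position: [0.4806, 0.1627, 0.0637]
tcp_rot: [-0.0, 0.998, 0.067, 0.001]
contact_force: [0.8, -0.7, -0.7]
gripper_width: 0.0554
gripper_force: 32.2
```

```bash
python3 tilt.py low side wrist; python3 -c "
import cv2;cv2.imwrite('pics/low_crop.png',cv2.resize(cv2.imread('pics/low_side.png')[270:400,220:380],None,fx=4,fy=4))"
```

```text
tcp [0.4806 0.1627 0.0637] yaw deg 7.71
side 773
line dir 0.49536997 0.8686821 through a,z(mm rel tcp) -21.883394 -22.312605 angle 60.305847 a [-0.05719779 -0.00200627] z [-0.05960239  0.01199577]
wrist 20848
line dir 0.9999469 -0.010306388 through a,z(mm rel tcp) 19.816696 -59.346695 angle -0.59052294 a [-0.05329495  0.06741692] z [-0.0611199  0.0204317]
```

View pics/low_crop.png

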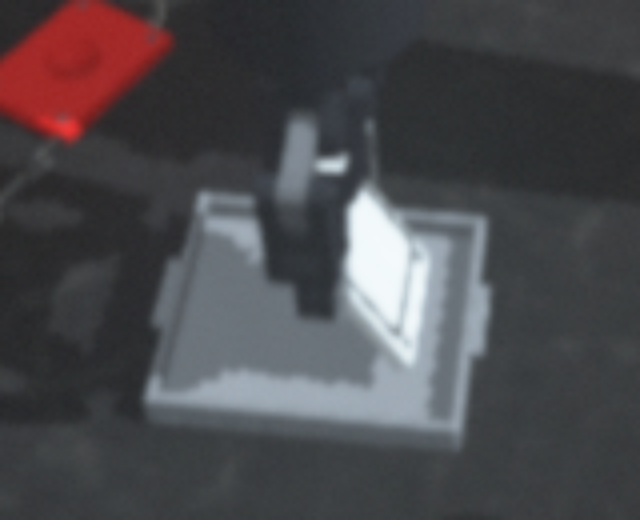

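The crop shows the cover's lower edge at about (410,360), inside the tray next to the near wall (465,330), with the fingers upright and clear. Next I brace the bottom edge on the near wall and draw the top back past vertical.

Request:
carry_out(
  plan=[
    [0.05,[-0.006,-0.001,-0.005],0],
    [0.05,[-0.005,-0.0007,-0.004],0],
    [0.05,[-0.005,-0.0007,0],0],
    [0.05,[-0.008,-0.001,0.003],0],
    [0.05,[-0.008,-0.001,0.003],0],
    [0.05,[-0.008,-0.001,0.002],0],
    [0.05,[-0.006,-0.001,0.001],0],
    [0.05,[0,0,0],0],
  ],
)

```text
clock: 6.85
position: [0.4357, 0.1569, 0.0639]
tcp_rot: [-0.0, 0.998, 0.068, 0.003]
contact_force: [4.0, -0.2, -0.1]
gripper_width: 0.0554
gripper_force: 33.0
```

```bash
python3 tilt.py v1 side; python3 -c "
import cv2;cv2.imwrite('pics/v1c.png',cv2.resize(cv2.imread('pics/v1_side.png')[270:400,220:380],None,fx=4,fy=4))"
```

```text
tcp [0.4357 0.1569 0.0639] yaw deg 7.78
side 91
line dir 0.13327068 0.9910797 through a,z(mm rel tcp) -8.181879 -41.390675 angle 82.34136 a [-0.01299437 -0.00251996] z [-0.05118649 -0.02043135]
```

View pics/v1c.png

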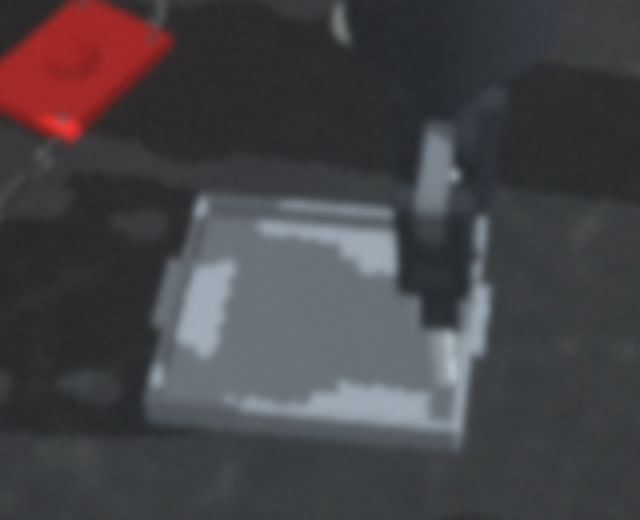

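The crop shows the plate nearly upright, with its lower end visible at (442,355) braced by the near wall, and the fit gives 82°. Continuing past vertical.

Request:
carry_out(
  plan=[
    [0.05,[-0.008,-0.001,0],0],
    [0.05,[-0.008,-0.001,-0.001],0],
    [0.05,[-0.008,-0.001,-0.002],0],
    [0.05,[-0.008,-0.001,-0.003],0],
    [0.05,[-0.006,-0.001,-0.003],0],
    [0.05,[0,0,0],0],
  ],
)

```text
clock: 7.5
position: [0.3963, 0.1518, 0.0542]
tcp_rot: [-0.0, 0.998, 0.068, 0.001]
contact_force: [4.7, -1.0, 1.3]
gripper_width: 0.0555
gripper_force: 32.0
```

```bash
python3 tilt.py v2 side; python3 -c "
import cv2;cv2.imwrite('pics/v2c.png',cv2.resize(cv2.imread('pics/v2_side.png')[270:400,220:380],None,fx=4,fy=4))"
```

```text
tcp [0.3963 0.1518 0.0542] yaw deg 7.78
side 362
line dir 0.49794683 -0.8672076 through a,z(mm rel tcp) 30.522263 -15.892036 angle -60.135742 a [0.01613895 0.04486175] z [-0.04838279  0.00519306]
```

View pics/v2c.png

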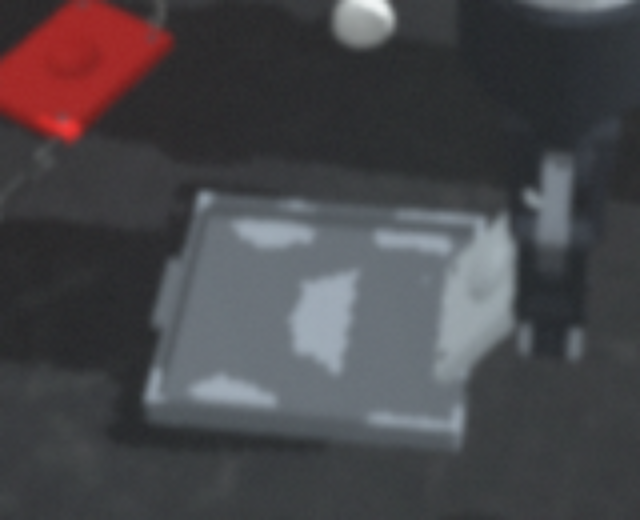

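The crop shows the plate leaning back past vertical by about 30°, with the dome visible at (487,280) facing up and into the tray. Lifting and bringing it over the tray centre.

Request:
carry_out(
  plan=[
    [0.05,[0,0,0.01],0],
    [0.05,[0,0,0.014],0],
    [0.05,[0.02,0.003,0.002],0],
    [0.05,[0.03,0.004,0],0],
    [0.05,[0.03,0.004,0],0],
    [0.05,[0.016,0.002,0],0],
    [0.05,[0,0,0],0],
    [0.05,[0,0,-0.008],0],
    [0.05,[0,0,-0.008],0],
    [0.05,[0,0,0],0],
  ],
)

```text
clock: 8.55
position: [0.4884, 0.164, 0.0617]
tcp_rot: [0.001, 0.998, 0.068, -0.003]
contact_force: [-0.8, -0.3, -1.3]
gripper_width: 0.0552
gripper_force: 32.5
```

```bash
python3 tilt.py v3 side
```

```text
tcp [0.4884 0.164  0.0617] yaw deg 7.83
side 1255
line dir 1.0 -4.2056792e-05 through a,z(mm rel tcp) -8.626003 -55.560074 angle -0.0024096766 a [-0.06420951  0.04873841] z [-0.05829405 -0.01127837]
```

Request:
carry_out(
  plan=[
    [0.05,[0,0,-0.006],0],
    [0.05,[-0.001,0,-0.005],0],
    [0.05,[-0.004,-0.0005,-0.005],0],
    [0.05,[-0.004,-0.0005,-0.005],0],
    [0.05,[-0.003,-0.0005,-0.004],0],
    [0.05,[-0.001,0,-0.002],0],
    [0.05,[0,0,0],0],
  ],
  squeeze=25,
)

```text
clock: 9.3
position: [0.4775, 0.1629, 0.0379]
tcp_rot: [0.001, 0.998, 0.068, -0.001]
contact_force: [-5.5, -1.8, 11.1]
gripper_width: 0.0558
gripper_force: 34.3
```

```bash
python3 tilt.py v4 side; python3 -c "
import cv2;cv2.imwrite('pics/v4c.png',cv2.resize(cv2.imread('pics/v4_side.png')[270:400,220:380],None,fx=4,fy=4))"
```

```text
tcp [0.4775 0.1629 0.0379] yaw deg 7.8
side 1092
line dir 0.9960873 0.08837459 through a,z(mm rel tcp) -2.645763 -29.63188 angle 5.070105 a [-0.05332744  0.06780227] z [-0.03425071  0.00412899]
```

View pics/v4c.png

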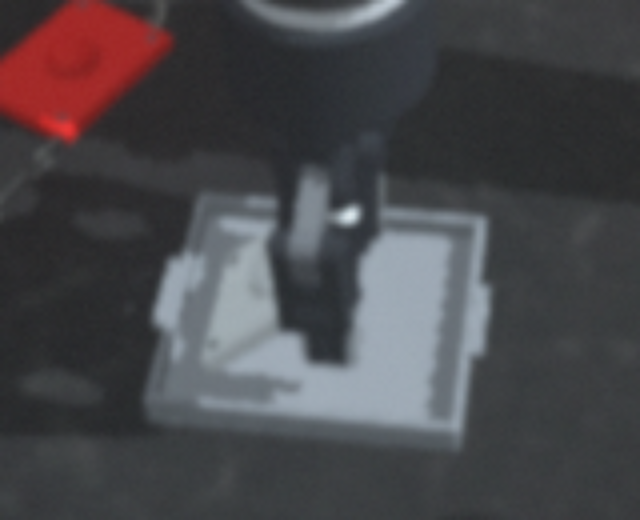

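The crop shows the plate at roughly 30° from flat, dome side up, with its lower edge on the tray floor at about (215,350). I'll go a little lower, then release.

Request:
carry_out(
  plan=[
    [0.05,[-0.002,0,-0.003],0],
    [0.05,[-0.002,0,-0.003],0],
    [0.05,[0,0,0],0],
    [0.06,[0,0,0],0],
    [0.064,[0,0,0],0],
    [0.064,[0,0,0],0],
    [0.064,[0,0,0],0],
  ],
)

```text
clock: 10.05
position: [0.4746, 0.1633, 0.0306]
tcp_rot: [-0.0, 0.998, 0.068, -0.0]
contact_force: [-0.0, 1.0, -0.2]
gripper_width: 0.0637
gripper_force: 0.0
```

Request:
carry_out(
  plan=[
    [0.066,[0,0,0.01],0],
    [0.066,[0,0,0.02],0],
    [0.08,[0,0,0.04],0],
    [0.08,[0,0,0.045],0],
    [0.08,[-0.03,0,0.045],0],
    [0.08,[-0.03,0,0.04],0],
    [0.08,[0,-0.04,0.02],0],
    [0.08,[0,-0.045,0],0],
    [0.08,[0,-0.045,0],0],
    [0.08,[0,-0.045,0],0],
  ],
)

```text
clock: 11.05
position: [0.4167, -0.0132, 0.2486]
tcp_rot: [0.0, 0.998, 0.068, 0.001]
contact_force: [0.5, -0.5, 0.4]
gripper_width: 0.0803
gripper_force: 0.0
```

```bash
python3 - <<'E'
from h import *
s=cam('side'); cv2.imwrite('pics/endc.png',cv2.resize(s['frame'][160:400,160:420],None,fx=2.3,fy=2.3))
W=pts(s); e=np.array([.991,.136]); d=W[...,:2]-[.487,.1617]
a=d@e; b=d@np.array([-.136,.991]); M=(abs(a)<.05)&(abs(b)<.045)&(W[...,2]>.0085)
A=np.c_[a[M],b[M]]*1000; print(len(A),cv2.minAreaRect(A.astype(np.float32)),np.percentile(W[M][:,2],[5,50,95,99.5]).round(4))
print(sense()['position'],sense()['clock'])
E
```

```text
1409 ((2.3401107788085938, 5.527271270751953), (85.15260314941406, 61.2206916809082), 3.2529170513153076) [0.0108 0.0138 0.0185 0.0208]
[ 0.41628603 -0.02328456  0.24822743] 11.1
```

View pics/endc.png

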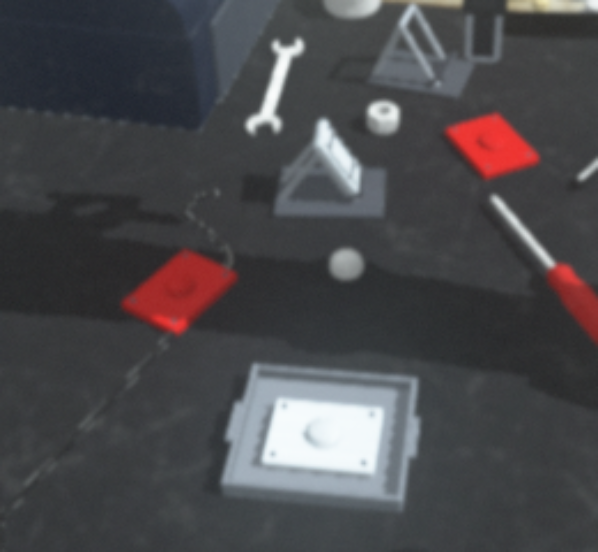

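The picture shows the wide cover flat in the tray at (322,435), dome up and clear of all walls. The narrow cover is untouched on its stand at (338,165), and the gripper is clear. Handing in.

```bash
python3 -c "
from cell import *
print(sign_off())"
```

```text
the job is handed in; nothing more can be done
None
```

The wide cover lies flat in the tray with its dome up, the narrow cover is still on its stand, and the job was handed in at about 11 s; no verdict was shown.

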